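# Release a tested board from a test dock and park it in a transit cradle

## Robot

A 6-joint arm with a two-finger parallel gripper is mounted at the origin on a cart in front of the work surface, level with it; the furniture and walls round the work are solid. World frame = base frame: x ahead of the robot, y to its left, z up, the work surface at z = 0. Lengths are in m, angles in rad, forces in N, time in s.
With the tool pointing down it reaches from about 0.425 to 0.95 m from the base axis. Payload 14.7 kg.
Tool frame: the origin (TCP) lies between the finger pads; the fingertips stand 14 mm ahead of it and the grasp point (between the pads) lies 5 mm behind it; z points along the fingers, y is the line along which they close (so a half turn about z gives the same grasp; the last joint's range is limited). The gripper opens to 85 mm and grips with 20 to 120 N. Pads are 22 mm wide; open, the fingers measure 114 mm over their backs; the gripper's body (76 mm by 85 mm) begins 54 mm behind the grasp point. The pads swing forward as they close: fully open they stand 13 mm farther back than shut.
Start: joints at [-1.205, 0.48, 1.596, -0, 1.065, -0.047], TCP at [0.261, -0.595, 0.245] pointing down, gripper open.
Joint ranges: [-2.75, 2.75], [-0.82, 2.05], [0.23, 2.67], [-1.56, 4.7], [0.09, 2.69], [-2.92, 2.92]. Speed limits (rad/s): [1.89, 1.89, 2.39, 3.01, 3.01, 3.01].

## Interface

Orientations are given as a unit quaternion [x, y, z, w].
In Python, from bench import monitor, optics, ticket gives the robot as it stands.
- The arm moves only by the tool servo_tool, never from a script. Its argument "moves" is text: rows parted by semicolons, each of 6 numbers parted by spaces: the shift along the world's x, y, z in m, then the turn, a rotation vector about the world's x, y, z in rad. A call has 1 to 20 rows; each row is the pose to reach, as a shift and turn from the pose commanded when the call began; what a row does not reach only later rows make up. A row lasts 1/12 s, in which the tool goes at most 41.7 mm and 7.16 degrees, less where a joint would pass 70% of its speed; a pose out of reach is approached as far as the arm can. A call with a gripper value outside its range is refused whole. "grip" is the finger opening in m, from 0 to 0.0854, set as the call begins (left out, the last holds). The fingers move at their own pace and stop on an object; "squeeze" is the grip in N (left out, the last holds). Time passes only in rows, so rows that repeat a pose let the fingers close. It gives the time, the measured TCP pose, the force, the opening and the grip force at its end, in the units of the state.
- monitor.observe(): the state, without advancing time (a new reading comes with each control period).
- optics.snapshot(name): name is "scene" or "top"; returns (picture, depth): 480x640x3 uint8, blue, green, red; 480x640 float32, m along the optical axis (not along the pixel's ray), 0 where there is no reading.
- optics.camera_params(name): a dict with "fx", "fy", "cx", "cy" (pixels), "R" (3x3) and "t" (3): a world point X has camera coordinates R X + t. Camera axes: x right, y down, z forward; pixel columns grow to the right and rows downward; lengths in m; the calibration is good to about 2 mm. A picture is of the moment at which its call begins. camera_params takes no time and is no camera call.
- ticket.finish_job(): hands the job in; it is judged then, once.
The state is a dict: "time_s": time; "joint_pos": joint angles; "joint_velocities": joint speeds; "tau": joint torques, N m; "tool_pos": TCP position; "tool_rot": TCP orientation; "contact_force": force on the tool from outside, world axes, zero at the start; "torque": the same for the moment, N m; "finger_gap": finger opening in m; "gripper_force": force on a finger pad.
Only numpy, scipy, OpenCV 4.12 (cv2) and the standard library are available. Lean on these libraries where they do the work, as an engineer would, in place of code of your own. Each camera call takes 0.05 s, during which the arm holds its last target. There are 200 camera calls.

## Task

The board in the grey test dock has passed: slide the orange dust cover fully back, press the red release button until the blue board carrier pops forward, and slide the cover fully shut again. Then draw the carrier out by its tongue until it is wholly clear of the hood, set it down there on the rails and let go of it; take it again by its body and load it into the transit cradle, tongue tucked under the bridge and body lying flat behind the sill. Do not disturb the flux tin, the needle bottle or the pliers.

Things in the scene. Friction and masses are not known exactly. Their poses are not given: they have to be found in the camera images.
- dock: Grey board-test dock, fixed. x from its open front to its back, y left, z up; origin on the desk under the hood's front edge, on the bay's middle line. Offsets in mm in this frame. Control block at the right: x 0 to 134, y -111 to -37, top z 46, with the orange cover running between channels and the red button under it. Pressing the button frees the carrier, which a spring then pushes 14 forward (-x).
- hood_lip (a point): Middle of the front top edge of the clear hood, dock (0, 0, 47); axes as the dock's. The hood covers dock x 0 to 134, y -37 to 37; underside z 42.5, top z 48. Ledges inside it hold the carrier down, so nothing can be lifted while under it.
- front_rails (a point): Middle of the loading rails in front of the hood, dock (-47, 0, 18), axes as the dock's. Two aluminium rails, together 31 mm wide (y), tops at z 18, run from dock x -95 back into the hood; they stand on a black nose 40 wide, top z 10, free at both sides down to the desk.
- cover (a joint): Travel of the orange dust cover in m: 0 fully shut (front stop), 0.054 fully open (back stop); it slides to the dock's +x, rubs with about 2 N and stays where it is left. It may start up to 0.008 open. The cover is a plate 56 long (x), 58 wide, top at dock z 43.
- cover_rib (a point): Middle of the top of the cover's upright grip rib; in the dock frame (30 mm + travel, -74, 57). The rib is 8 mm thick (x), 36 wide (y) and stands 14 above the cover plate; it can be pushed from the front or the back, or pinched. Axes as the dock's.
- release (a joint): Travel of the red release button in m: 0 up, 0.007 fully down; it springs back. The carrier is freed at about 0.005. It takes 2 N at first, 5 N fully down, plus up to 3 N of friction; 10 N is surely fully down. The freed carrier needs about half a second to come forward; keep the button down that long.
- button_top (a point): Centre of the top of the red button cap (26 mm across, travel 7 mm straight down); when up it is at dock (30, -74, 38), 2 mm under the closed cover plate. With the cover open the well round it is free over dock x 5 to 60, y -101 to -47; a collar round the cap ends at z 29. Axes as the dock's.
- carrier: Blue board carrier with a green board, loose, 0.16 kg. Origin: centre of the body's underside. Body 80 x 56 mm (x, y), straight sides 18 high: grasp across y; board up to z 26; tongue to -x; skirts straddle the rails with 2 mm play. In the dock it points like the dock, underside at z 12; origin at dock x 54 latched, 40 popped forward, below -40 clear of the hood; the rails carry it to x -85.
- tongue (a point): Middle of the carrier's tongue, 58 mm to -x of the carrier's origin and 11 above its underside; axes as the carrier's. The tongue is 36 long (carrier x -76 to -40), 34 wide (y), 8.5 thick (z 6.5 to 15): pinch it across its width. 22 mm of it stick out of the hood when latched, all of it when popped forward.
- cradle: Transit cradle: aluminium plate, black fittings, 148 x 84 mm, fixed. Origin on the desk under the carrier's place; floor z 4. Bridge at -x. At +x a sill (x 43 to 49, y -22 to 22, top z 8), low enough to pass the carrier over it. Loaded, the carrier lies on the floor with axes like the cradle's, tongue under the bridge; play 7.5 mm in all along x, 6 each way in y.
- bridge_edge (a point): Middle of the lower edge of the bridge's mouth, cradle (-46, 0, 31) mm; axes as the cradle's. The bridge covers cradle x -86 to -46, y -31 to 31, z 31 to 35, on legs at y 23 to 31 each side; a wall closes its end, inner face at x -80.5. The tongue must go in, to -x, while the body is still above the sill; then the body comes down.
- flux_tin: Round tin with a green lid, 56 mm across, 23 high, standing loose at the right of the dock; origin under its centre. A bystander.
- needle_bottle: White flux bottle with a needle, 31 mm across, 122 high, standing loose at the left of the dock; origin under its centre. A bystander.
- pliers_red: Pliers with red handles, 41 x 122 x 10 mm, lying loose at the right of the cradle; origin under its centre, length along its own y. A bystander.
Not all that is in view belongs to the job. Leave any purple look-alike of the cradle alone.

How it is judged:
On the way, in this order (a step that is already met when the one before it is completed fails the run):
1. the dust cover is slid back, at least 46 of its 54 mm (value of joint cover above 0.046 m), for 0.1 s.
2. the button has been pressed and the carrier has popped forward (x of carrier in the frame of dock below 0.044 m), for 0.1 s.
3. the dust cover is fully shut again (within 3 mm) (value of joint cover below 0.003 m), for 0.2 s.
4. the carrier rests on the front rails, wholly clear of the hood, and the fingers have let go of it (x of carrier in the frame of dock between -0.095 and -0.0395 m and z of carrier in the frame of dock between 0.009 and 0.0155 m and y of carrier in the frame of dock between -0.006 and 0.006 m and contact force between the fingers and carrier below 0.1 N and linear speed of carrier below 0.02 m/s), for 0.2 s.
At the end, for the whole second after the job is handed in: The carrier lies flat (2 degrees) on the cradle floor (height within 2 mm), tongue under the bridge, body between bridge and sill (origin within 6.5 mm along and 10 mm across the cradle), released, at rest; the cover is shut within 3 mm; the button is up (x of carrier in the frame of cradle between -0.0065 and 0.0065 m and y of carrier in the frame of cradle between -0.01 and 0.01 m and z of carrier in the frame of cradle between 0.002 and 0.006 m and x of tongue in the frame of cradle below -0.046 m and angle between carrier's own z axis and vertical below 0.035 rad and linear speed of carrier below 0.01 m/s and value of joint cover below 0.003 m and value of joint release below 0.002 m); the robot touches nothing.
It fails at once if the flux tin is pushed more than 20 mm or tipped over (distance of flux_tin from where it was at the start of the episode above 0.02 m or angle between flux_tin's own z axis and vertical above 0.35 rad).
It fails at once if the needle bottle is pushed more than 20 mm or tipped over (distance of needle_bottle from where it was at the start of the episode above 0.02 m or angle between needle_bottle's own z axis and vertical above 0.35 rad).
It fails at once if the pair of pliers is pushed more than 20 mm or tipped over (distance of pliers_red from where it was at the start of the episode above 0.02 m or angle between pliers_red's own z axis and vertical above 0.35 rad).
It also fails if it takes over 69 s, if anything falls off the work surface, if the arm or the gripper's body presses on something with over 40 N, if the wrist force passes 120 N, or if a joint passes its speed limit or range.

## Working session

There is one attempt and no reset: what is moved stays moved. The work goes in short steps, Python scripts to look and compute and a tool call to move; the robot and the scene stay as the last step left them, time stands still between calls to the robot, and variables do not carry over. Pictures are saved under pics/ and viewed, at most 10 in all, crops included, and the job is handed in when it is done.

Besides the shell and the picture viewer there is one more tool, called after ">>>" as name(argument=value, ...) on one line, values as JSON. servo_tool: Moves the arm, as the interface text tells. Its arguments: {"type":"object","properties":{"moves":{"type":"string"},"grip":{"type":"number"},"squeeze":{"type":"number"}},"required":["moves"]}

```bash
mkdir -p pics && cat > h.py <<'E'
import numpy as np, cv2
from bench import monitor, optics, ticket
def snap(n):
    im,d=optics.snapshot(n); return np.array(im),np.array(d),optics.camera_params(n)
def pts(d,P):
    v,u=np.mgrid[0:480,0:640]
    c=np.stack([(u-P['cx'])/P['fx']*d,(v-P['cy'])/P['fy']*d,d],-1)
    return (c-np.array(P['t']))@np.array(P['R'])
def ray(u,v,z,P):
    R=np.array(P['R']);o=-R.T@np.array(P['t'])
    k=R.T@np.array([(u-P['cx'])/P['fx'],(v-P['cy'])/P['fy'],1]); return o+k*(z-o[2])/k[2]
E
python3 - <<'E'
from h import *
for n in('top','scene'):
    im,d,P=snap(n); cv2.imwrite(f'pics/{n}0.png',im); np.savez(f'{n}0.npz',im=im,d=d)
    print(n,P)
print(monitor.observe())
E
```

```text
top {'fx': 433.6687276090788, 'fy': 433.6687276090788, 'cx': 321.47761312800804, 'cy': 250.81010690597375, 'R': array([[-0.0216049 , -0.99964184,  0.01579284],
       [-0.98712942,  0.01882549, -0.15881154],
       [ 0.15845735, -0.01902068, -0.9871826 ]]), 't': array([0.18095226, 0.51494675, 1.15497281])}
scene {'fx': 560.7162823513997, 'fy': 560.7162823513997, 'cx': 329.4027731056786, 'cy': 233.39929055680224, 'R': array([[-0.7590476 , -0.65092249,  0.01211051],
       [-0.3548291 ,  0.39803054, -0.84597163],
       [ 0.54584161, -0.64642989, -0.53309036]]), 't': array([0.49414592, 0.18854444, 1.55032143])}
{'time_s': 0.1, 'joint_pos': array([-1.20460422e+00,  4.80769749e-01,  1.59677287e+00, -1.48370581e-05,
        1.06511811e+00, -4.65730327e-02]), 'joint_velocities': array([ 0.00121511, -0.00150955, -0.00049319,  0.00050995, -0.00147719,
       -0.00106761]), 'tau': array([ 7.03843198e-04, -9.52257013e+01, -4.31042469e+01, -1.00804909e-04,
        5.24819377e-03, -1.04054868e-04]), 'tool_pos': array([ 0.2606532 , -0.59508002,  0.24475032]), 'tool_rot': array([ 9.78777727e-01,  2.04924074e-01, -9.13875210e-05, -5.26203632e-04]), 'contact_force': array([0.45024836, 1.54228547, 0.26692091]), 'torque': array([0.02259041, 0.0673475 , 0.03380907]), 'gripper_force': 0.0, 'finger_gap': 0.08554054081371362}
```

View pics/top0.png

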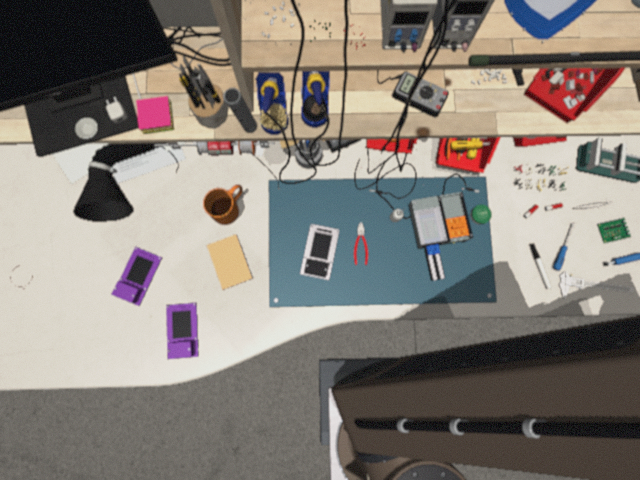

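View pics/scene0.png

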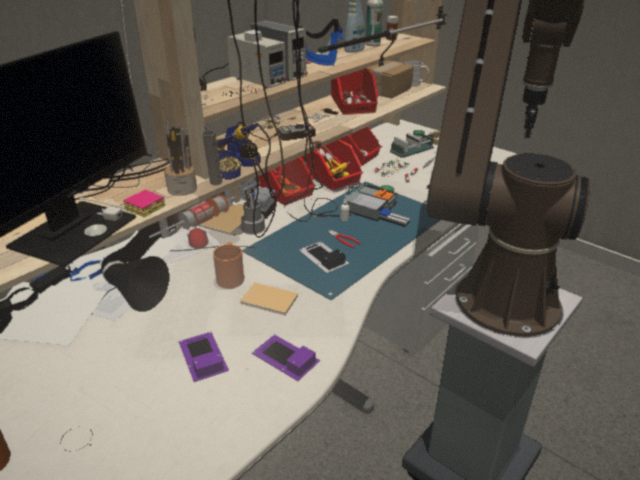

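The top view shows the grey dock at (440,220), with orange cover (456,218), rails (434,262) and the tin (481,214) to the right. The bottle is at (398,214), the silver cradle at (320,252) and the pliers at (361,245). Cradle candidates are the silver/black one at (320,252) and purple ones at (137,275) and (182,330). The silver one fits the description; the purple ones are decoys. Next I'll check an enlarged crop and measure.

```bash
python3 - <<'E'
from h import *
z=np.load('top0.npz');im=z['im'];d=z['d'];P=optics.camera_params('top')
c=im[175:300,290:500];cv2.imwrite('pics/c0.png',cv2.resize(c,(798,475),interpolation=cv2.INTER_CUBIC))
p=pts(d,P)
hsv=cv2.cvtColor(im,cv2.COLOR_BGR2HSV)
def big(m,box,zz,name):
    m=m.astype(np.uint8).copy();k=np.zeros_like(m);x0,y0,x1,y1=box;k[y0:y1,x0:x1]=1;m*=k
    n,l,s,ce=cv2.connectedComponentsWithStats(m)
    if n<2: print(name,'none');return
    i=1+np.argmax(s[1:,4]);cs,_=cv2.findContours((l==i).astype(np.uint8),0,2)
    r=cv2.minAreaRect(cs[0]);bx=cv2.boxPoints(r)
    print(name,s[i],np.round(ce[i],1),'rect',np.round(bx,1).tolist())
    print('  corners',[np.round(ray(u,v,zz,P)[:2],4).tolist() for u,v in bx],'ctr',np.round(ray(*r[0],zz,P)[:2],4),'depth z med',np.round(np.median(p[l==i][:,2]),4))
H,S,V=hsv[...,0],hsv[...,1],hsv[...,2]
print(hsv[[230,215,250,250,265,212],[430,456,437,320,310,481]])
big((H>5)&(H<22)&(S>120),(440,190,475,245),.043,'cover')
big((H>100)&(H<125)&(S>150),(420,235,450,285),.023,'carrier')
big((H>40)&(H<85)&(S>90),(468,200,495,225),.023,'tin')
big(((H<8)|(H>172))&(S>120),(345,215,375,270),.01,'pliers')
big((S<60)&(V>130),(295,215,345,285),.004,'cradle')
big((S<60)&(V>90),(405,190,447,250),.048,'hood')
big((S<60)&(V>150),(388,203,405,222),.06,'bottle')
for n,b in(('dock',(405,185,475,290)),('cradle',(298,220,342,284))):
    q=p[b[1]:b[3]:4,b[0]:b[2]:4,2];print(n);print((q*1000).astype(int))
E
```

```text
[[ 42   7 191]
 [ 80  15 152]
 [109 182 188]
 [126  26  49]
 [105  20  50]
 [ 64  80 149]]
cover [445 215  25  23 423] [457.1 226.6] rect [[444.5, 219.10000610351562], [465.3999938964844, 214.6999969482422], [469.6000061035156, 234.6999969482422], [448.70001220703125, 239.10000610351562]]
  corners [[0.6011, -0.1751], [0.6127, -0.2346], [0.5556, -0.2421], [0.5443, -0.183]] ctr [ 0.5783 -0.2087] depth z med 0.0429
carrier [426 244  14  11 113] [432.7 248.7] rect [[425.70001220703125, 245.39999389648438], [437.8999938964844, 243.39999389648438], [439.5, 252.89999389648438], [427.29998779296875, 254.89999389648438]]
  corners [[0.5311, -0.1232], [0.5362, -0.1579], [0.5089, -0.1606], [0.5038, -0.126]] ctr [ 0.52   -0.1419] depth z med 0.026
tin [472 204  19  20 258] [480.6 213.6] rect [[468.0, 213.0], [480.5, 200.5], [494.0, 214.0], [481.5, 226.5]]
  corners [[0.6223, -0.2497], [0.6584, -0.2885], [0.6181, -0.324], [0.5824, -0.2852]] ctr [ 0.6202 -0.2868] depth z med 0.0219
pliers [354 236   6  28  75] [355.7 249.6] rect [[352.20001220703125, 262.70001220703125], [355.29998779296875, 235.
[... 3512 characters left out ...]
   1   -2    0   -1]
 [  -2    3   -5    3    0    5    0    0   -1    4    2    0    2   -1
     1   -1    1    1]]
cradle
[[ 1  4  0  4  1 -1 -1  0  0 -1  0]
 [ 0 -2  1 -2  0  2  1  2  0  2  5]
 [ 1  0  0  1  5  7  3  1  4  1  0]
 [ 3 -2 -2  2  3  4 -1  0 10  1 -2]
 [ 1  0  1  5  5  5  5  4  5  4  4]
 [ 0  6  2  2  6  2  5  1  3  5  1]
 [ 1  1  6  0  3  9  5  5  3 -1 -3]
 [ 5  0  6  2  5  2  2  7  2  0  1]
 [ 0 -1  3  2  4  1 -3  0  3  4  1]
 [ 1  4  3  0  2  6  5  1  6  3  0]
 [ 0  0 36 32 34 34  2  9  0  0  1]
 [ 2  5 33 35 32 33 34 36  6  2  0]
 [ 0  4 34 33 35 34 35 36  3  1 -1]
 [ 4  1 34 39 37 34 33 32  7 -3  1]
 [ 2  1  0  2  3  1 16  1  0  1  0]
 [ 0  3 -3  3  4 -3  1  1  2  3  0]]
```

View pics/c0.png

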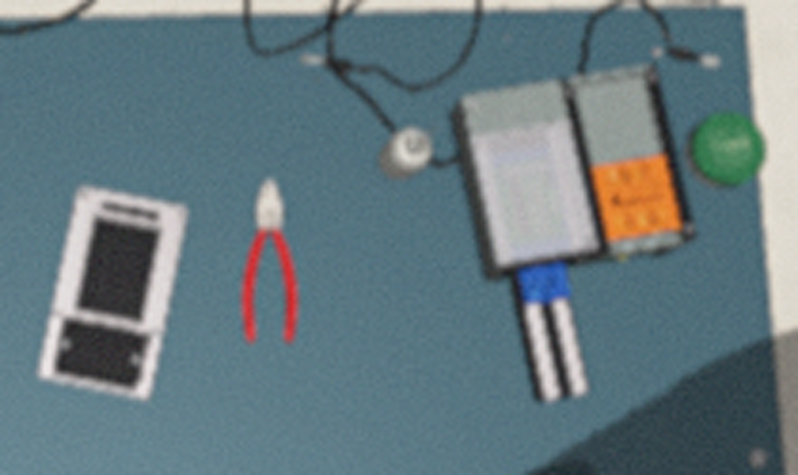

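The crop confirms the aluminium cradle with its black bridge towards the robot, at crop (95,350). The dock's tongue is at crop (543,283), the orange cover at (640,198), the rails at (557,350) and the pliers at (270,270). Next is a refined dock pose and bridge fit.

```bash
python3 - <<'E'
from h import *
z=np.load('top0.npz');im=z['im'];d=z['d'];P=optics.camera_params('top');p=pts(d,P)
hsv=cv2.cvtColor(im,cv2.COLOR_BGR2HSV);H,S,V=[hsv[...,i].astype(int) for i in range(3)]
def box(m,b):
    k=np.zeros(m.shape,bool);k[b[1]:b[3],b[0]:b[2]]=1;return m&k
m=box((p[...,2]>.03)&(p[...,2]<.07),(408,185,472,245)).astype(np.uint8)
m=cv2.morphologyEx(m,cv2.MORPH_OPEN,np.ones((3,3)));m=cv2.morphologyEx(m,cv2.MORPH_CLOSE,np.ones((5,5)))
c=max(cv2.findContours(m,0,1)[0],key=cv2.contourArea);r=cv2.minAreaRect(c)
print('block',[np.round(ray(u,v,.046,P)[:2],4).tolist() for u,v in cv2.boxPoints(r)],np.round(ray(*r[0],.046,P)[:2],4))
# rails: bright
ra=box((V>170)&(S<60),(420,252,450,284));vv,uu=np.nonzero(ra)
w=np.array([ray(u,v,.018,P)[:2] for u,v in zip(uu,vv)])
l=cv2.fitLine(w.astype(np.float32),cv2.DIST_L2,0,.01,.01).ravel();print('rails',len(w),l,'yaw',np.arctan2(l[1],l[0]),w.min(0),w.max(0))
T=ray(432.7,248.7,.027,P);C=ray(457.1,226.6,.043,P);print('T',T,'C',C)
# rib from depth
rb=box(p[...,2]>.0505,(444,212,472,242))&(H>5)&(H<22)&(S>100);print('rib',rb.sum(),np.median(p[rb],0))
# bridge
b=box(p[...,2]>.022,(292,255,340,290)).astype(np.uint8);c=max(cv2.findContours(b,0,1)[0],key=cv2.contourArea);r=cv2.minAreaRect(c)
print('bridge',[np.round(ray(u,v,.035,P)[:2],4).tolist() for u,v in cv2.boxPoints(r)],np.round(ray(*r[0],.035,P)[:2],4))
k=box((V<80)&(S<110),(298,222,342,284)).astype(np.uint8);n,lab,s,ce=cv2.connectedComponentsWithStats(k)
for i in range(1,n):
    if s[i,4]>40: 
        zz=.035 if ce[i][1]>262 else .004
        r=cv2.minAreaRect(max(cv2.findContours((lab==i).astype(np.uint8),0,1)[0],key=cv2.contourArea))
        print('dark',s[i],ce[i],zz,ray(*ce[i],zz,P)[:2],[np.round(ray(u,v,zz,P)[:2],4).tolist() for u,v in cv2.boxPoints(r)])
E
```

```text
block [[0.6575, -0.0809], [0.6823, -0.2356], [0.5467, -0.2484], [0.5231, -0.0963]] [ 0.6018 -0.1651]
rails 153 [ 0.98773396  0.15614618  0.4718983  -0.14933634] yaw 0.15678777 [ 0.4363838  -0.16789829] [ 0.50677148 -0.13140218]
T [ 0.52060678 -0.14114347  0.027     ] C [ 0.57909253 -0.20881621  0.043     ]
rib 40 [ 0.58058701 -0.20504573  0.05533197]
bridge [[0.4612, 0.2212], [0.5015, 0.2126], [0.4881, 0.1524], [0.4479, 0.1614]] [0.4746 0.1869]
dark [311 233  20  25 364] [320.54395604 245.3489011 ] 0.004 [0.54003253 0.17206497] [[0.513, 0.2008], [0.5772, 0.1869], [0.5674, 0.1426], [0.5033, 0.1569]]
dark [305 260  23  16 255] [315.97647059 267.51764706] 0.035 [0.47307069 0.18646974] [[0.4615, 0.2179], [0.4971, 0.2102], [0.4848, 0.1548], [0.4493, 0.1627]]
```

>>> servo_tool(moves="0.1 0.13 0 0 0 -0.1;0.15 0.2 -0.02 0 0 -0.2;0.29 0.3835 -0.1 0 0 -0.258;0.29 0.3835 -0.1 0 0 -0.258;0.29 0.3835 -0.1 0 0 -0.258;0.29 0.3835 -0.1 0 0 -0.258;0.29 0.3835 -0.1 0 0 -0.258;0.29 0.3835 -0.1 0 0 -0.258;0.29 0.3835 -0.1 0 0 -0.258;0.29 0.3835 -0.1 0 0 -0.258;0.29 0.3835 -0.1 0 0 -0.258;0.29 0.3835 -0.1 0 0 -0.258;0.29 0.3835 -0.1 0 0 -0.258;0.29 0.3835 -0.1 0 0 -0.258;0.29 0.3835 -0.1 0 0 -0.258;0.29 0.3835 -0.1 0 0 -0.258", grip=0, squeeze=30)

```text
time_s: 1.43
tool_pos: [0.5503, -0.2127, 0.1455]
tool_rot: [0.997, 0.077, -0.0, 0.0]
contact_force: [-0.1, 0.3, -1.0]
finger_gap: -0.0001
gripper_force: 0.0
```

```bash
cat >> h.py <<'E'
DO=np.array([.5312,-.1397]);DY=.155;CO=np.array([.5388,.1724]);CY=-.219
def fr(O,Y,x,y):
    c,s=np.cos(Y),np.sin(Y);return np.round(O+np.array([c*x-s*y,s*x+c*y])/1000,4)
dock=lambda x,y:fr(DO,DY,x,y)
crad=lambda x,y:fr(CO,CY,x,y)
def inv(O,Y,q):
    c,s=np.cos(Y),np.sin(Y);a,b=np.array(q[:2])-O;return np.round(np.array([c*a+s*b,-s*a+c*b])*1000,1)
def st():
    s=monitor.observe();q=s['tool_rot'];print(s['time_s'],np.round(s['tool_pos'],4),'yaw',2*np.arctan2(q[1],q[0]),'F',np.round(s['contact_force'],1),'gap',s['finger_gap'],s['gripper_force'],'dock',inv(DO,DY,s['tool_pos']))
E
python3 - <<'E'
from h import *
st();im,d,P=snap('top');cv2.imwrite('pics/t1.png',cv2.resize(im[150:310,280:520],(780,520)))
im,d,P=snap('scene');cv2.imwrite('pics/s1.png',cv2.resize(im[130:290,290:530],(780,520)))
for a in((8,-74),(67,-74),(30,-74),(-11,0)):print(a,dock(*a))
E
```

```text
1.4333 [ 0.5503 -0.2127  0.1455] yaw 0.15393421850344532 F [-0.1  0.3 -1. ] gap -7.141589605540147e-05 0.0 dock [  7.6 -75.1]
(8, -74) [ 0.5505 -0.2116]
(67, -74) [ 0.6088 -0.2025]
(30, -74) [ 0.5723 -0.2082]
(-11, 0) [ 0.5203 -0.1414]
```

View pics/s1.png

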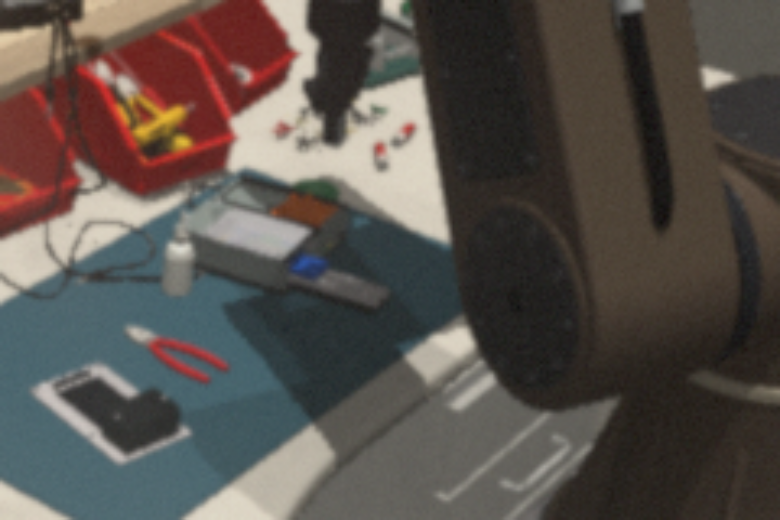

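The scene crop shows the closed gripper at (335,130), above and in front of the orange cover (305,207), with everything else untouched. Now I'll lower it and push the rib back.

>>> servo_tool(moves="0 0 -0.03 0 0 0;0 0 -0.06 0 0 0;0 0 -0.078 0 0 0;0 0 -0.084 0 0 0;0.006 0.001 -0.084 0 0 0;0.012 0.002 -0.084 0 0 0;0.018 0.003 -0.084 0 0 0;0.024 0.004 -0.084 0 0 0;0.030 0.005 -0.084 0 0 0;0.035 0.0055 -0.084 0 0 0;0.040 0.006 -0.084 0 0 0;0.045 0.007 -0.084 0 0 0;0.049 0.0075 -0.084 0 0 0;0.053 0.008 -0.084 0 0 0;0.055 0.0085 -0.084 0 0 0;0.055 0.0085 -0.084 0 0 0")

```text
time_s: 2.87
tool_pos: [0.6063, -0.2033, 0.0612]
tool_rot: [0.997, 0.077, 0.0, 0.0]
contact_force: [-0.6, 0.6, -1.1]
finger_gap: -0.0001
gripper_force: 0.0
```

```bash
python3 - <<'E'
from h import *
st();im,d,P=snap('top');cv2.imwrite('pics/t2.png',cv2.resize(im[180:290,390:510],(600,550)))
E
```

```text
2.8667 [ 0.6063 -0.2033  0.0612] yaw 0.15494862602946752 F [-0.6  0.6 -1.1] gap -0.00011568043317615458 0.0 dock [ 64.4 -74.4]
```

View pics/t2.png

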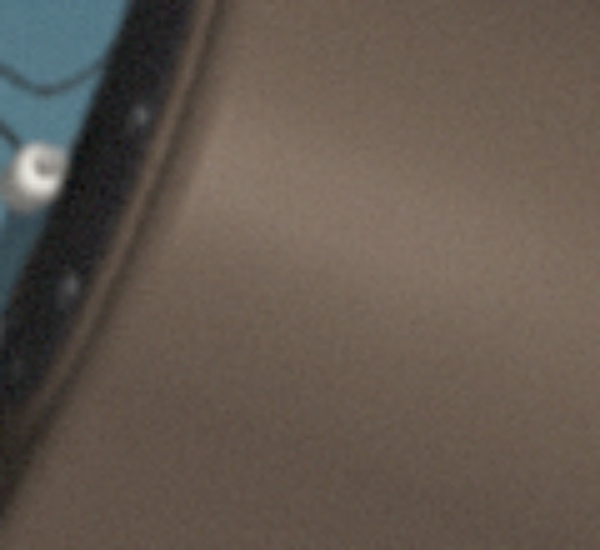

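The arm hides the dock in the top view. I'll push on in small steps until the stop is felt.

>>> servo_tool(moves="0.002 0.0003 0 0 0 0;0.004 0.0006 0 0 0 0;0.005 0.0008 0 0 0 0;0.005 0.0008 0 0 0 0")

```text
time_s: 3.25
tool_pos: [0.6107, -0.2026, 0.0612]
tool_rot: [0.997, 0.077, -0.0, -0.0]
contact_force: [-2.1, 0.0, 0.0]
finger_gap: -0.0001
gripper_force: 1.0
```

```bash
python3 - <<'E'
from h import *
st();im,d,P=snap('scene')
hsv=cv2.cvtColor(im,cv2.COLOR_BGR2HSV);H,S=hsv[...,0],hsv[...,1]
m=((H>5)&(H<22)&(S>120));m[:170]=0;m[215:]=0;m[:,:360]=0;m[:,410:]=0
v,u=np.nonzero(m);print(len(u));print([inv(DO,DY,ray(a,b,.043,P)) .tolist() for a,b in((u.mean(),v.mean()),(u[v.argmax()],v.max()),(u.min(),v[u.argmin()]),(u.max(),v[u.argmax()]))])
cv2.imwrite('pics/s2.png',cv2.resize(im[170:230,340:440],(800,480),interpolation=cv2.INTER_CUBIC))
E
```

```text
3.25 [ 0.6107 -0.2026  0.0612] yaw 0.15482444327328268 F [-2.1  0.   0. ] gap -7.250787874267272e-05 0.9720248635858297 dock [ 68.8 -74.4]
74
[[87.0, -74.7], [64.0, -55.5], [111.1, -60.8], [60.6, -102.7]]
```

View pics/s2.png

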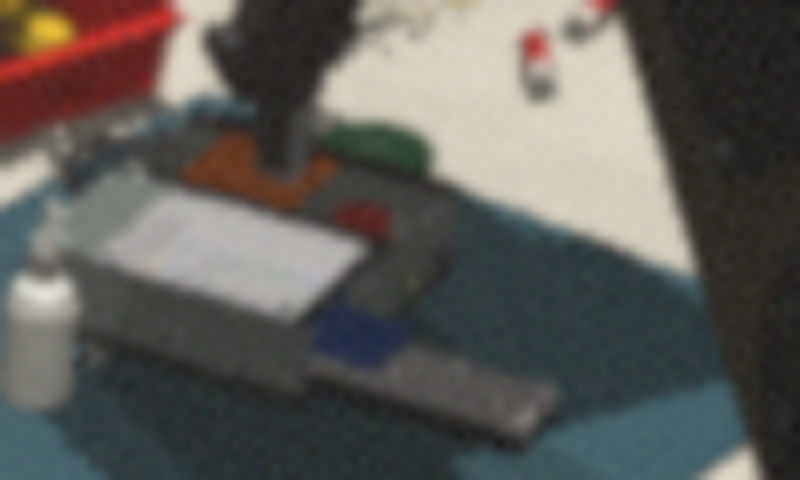

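The cover is back, and the red button shows at (362,218) in the crop. I'll nudge it to the stop, then lift and move over the button.

>>> servo_tool(moves="0.002 0.0003 0 0 0 0;0.003 0.0005 0 0 0 0;0.003 0.0005 0 0 0 0")

```text
time_s: 3.55
tool_pos: [0.6112, -0.2023, 0.0611]
tool_rot: [0.997, 0.077, -0.002, -0.0]
contact_force: [-17.3, -6.2, 10.4]
finger_gap: 0.0002
gripper_force: 9.4
```

>>> servo_tool(moves="-0.006 -0.001 0 0 0 0;-0.01 -0.0015 0.01 0 0 0;-0.02 -0.003 0.015 0 0 0;-0.0413 -0.006 0.01 0 0 0;-0.0413 -0.006 0 0 0 0;-0.0413 -0.006 -0.006 0 0 0;-0.0413 -0.006 -0.010 0 0 0;-0.0413 -0.006 -0.013 0 0 0;-0.0413 -0.006 -0.0145 0 0 0;-0.0413 -0.006 -0.0145 0 0 0")

```text
time_s: 4.38
tool_pos: [0.5728, -0.2081, 0.0466]
tool_rot: [0.997, 0.077, 0.0, 0.0]
contact_force: [-4.0, -1.5, 3.6]
finger_gap: -0.0
gripper_force: 1.9
```

>>> servo_tool(moves="0 0 -0.001 0 0 0;0 0 -0.002 0 0 0;0 0 -0.0025 0 0 0;0 0 -0.0025 0 0 0;0 0 -0.0025 0 0 0;0 0 -0.0025 0 0 0;0 0 -0.0025 0 0 0;0 0 -0.0025 0 0 0;0 0 -0.0025 0 0 0;0 0 -0.0025 0 0 0")

```text
time_s: 5.22
tool_pos: [0.5729, -0.2081, 0.0448]
tool_rot: [0.997, 0.077, 0.0, 0.0]
contact_force: [-3.4, -1.0, 10.8]
finger_gap: -0.0003
gripper_force: 5.0
```

```bash
python3 - <<'E'
from h import *
st();im,d,P=snap('scene')
hsv=cv2.cvtColor(im,cv2.COLOR_BGR2HSV);H,S=hsv[...,0],hsv[...,1]
def tong(im):
    m=((H>100)&(H<128)&(S>140));m[:185]=0;m[225:]=0;m[:,:370]=0;m[:,410:]=0
    v,u=np.nonzero(m);q=np.array([inv(DO,DY,ray(a,b,.027,P)) for a,b in zip(u,v)]);print(len(u),q.mean(0),q.min(0),q.max(0))
tong(im)
E
```

```text
5.2167 [ 0.5729 -0.2081  0.0448] yaw 0.15487398517526219 F [-3.4 -1.  10.8] gap -0.00027016405598239904 5.043396392284194 dock [ 30.6 -74.1]
1 [-25.7  -4.1] [-25.7  -4.1] [-25.7  -4.1]
```

```bash
cat >> h.py <<'E'
def tong(im,P):
    b,g,r=[im[...,i].astype(int) for i in range(3)]
    m=((b-r)>40)&((b-g)>28);m[:185]=0;m[235:]=0;m[:,:360]=0;m[:,430:]=0
    v,u=np.nonzero(m);q=np.array([inv(DO,DY,ray(a,c,.027,P)) for a,c in zip(u,v)]);print(len(u),q.mean(0),np.percentile(q,5,axis=0),np.percentile(q,95,axis=0))
E
python3 - <<'E'
from h import *
im,d,P=snap('scene');tong(np.load('scene0.npz')['im'],P);tong(im,P)
cv2.imwrite('pics/s3.png',cv2.resize(im[170:230,340:440],(800,480),interpolation=cv2.INTER_CUBIC))
E
```

```text
54 [-8.60925926  1.16111111] [-22.87  -15.945] [ 6.205 18.775]
3 [  1.  -14.1] [ -1.71 -17.17] [  3.78 -11.59]
```

View pics/s3.png

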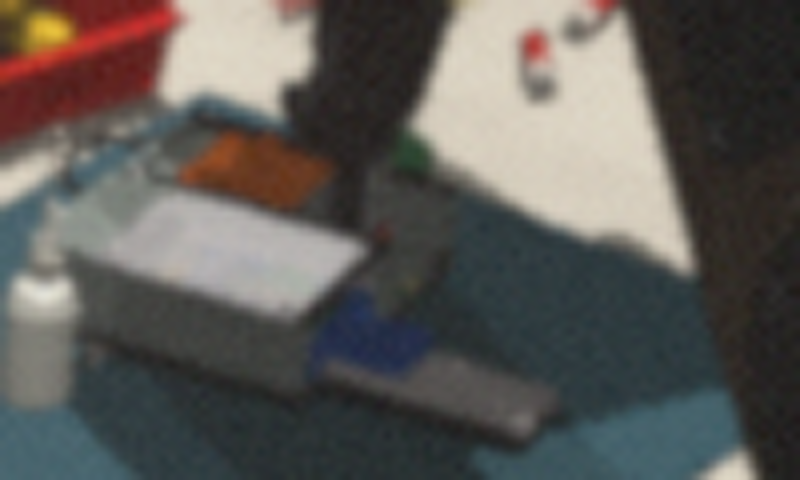

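The blue tongue has come forward, its end now at crop (435,335). Next I'll lift, go behind the rib and push the cover shut.

>>> servo_tool(moves="0 0 0.02 0 0 0;0 0 0.045 0 0 0;0.04 0.006 0.045 0 0 0;0.078 0.012 0.045 0 0 0;0.078 0.012 0.03 0 0 0;0.078 0.012 0.0175 0 0 0;0.078 0.012 0.0175 0 0 0;0.070 0.011 0.0175 0 0 0;0.064 0.010 0.0175 0 0 0;0.058 0.009 0.0175 0 0 0;0.052 0.008 0.0175 0 0 0;0.046 0.007 0.0175 0 0 0;0.040 0.006 0.0175 0 0 0;0.034 0.005 0.0175 0 0 0;0.028 0.004 0.0175 0 0 0;0.023 0.0033 0.0175 0 0 0;0.018 0.0025 0.0175 0 0 0;0.0165 0.0023 0.0175 0 0 0;0.0165 0.0023 0.0175 0 0 0")

```text
time_s: 6.9
tool_pos: [0.5883, -0.2058, 0.0617]
tool_rot: [0.997, 0.077, -0.0, -0.0]
contact_force: [-0.2, 0.3, 0.7]
finger_gap: 0.0002
gripper_force: 0.0
```

>>> servo_tool(moves="-0.001 -0.0002 0 0 0 0;-0.002 -0.0003 0 0 0 0;-0.003 -0.0005 0 0 0 0;-0.003 -0.0005 0 0 0 0")

```text
time_s: 7.23
tool_pos: [0.5867, -0.2062, 0.0618]
tool_rot: [0.997, 0.077, 0.001, 0.0]
contact_force: [5.6, 2.1, -3.1]
finger_gap: 0.0
gripper_force: 2.7
```

>>> servo_tool(moves="-0.001 -0.0002 0 0 0 0;-0.0015 -0.0003 0 0 0 0;-0.0015 -0.0003 0 0 0 0")

```text
time_s: 7.48
tool_pos: [0.5864, -0.2064, 0.0619]
tool_rot: [0.997, 0.077, 0.002, 0.0]
contact_force: [12.8, 6.6, -6.8]
finger_gap: -0.0001
gripper_force: 6.7
```

The cover is shut against its stop. On to the tongue.

>>> servo_tool(moves="0.006 0.001 0 0 0 0;0.006 0.001 0.03 0 0 0;0.006 0.001 0.06 0 0 0;-0.03 0.03 0.06 0 0 0;-0.0748 0.0633 0.06 0 0 0;-0.0748 0.0633 0.06 0 0 0;-0.0748 0.0633 0.06 0 0 0;-0.0748 0.0633 0.06 0 0 0")

```text
time_s: 8.15
tool_pos: [0.5092, -0.1427, 0.1221]
tool_rot: [0.997, 0.078, -0.0, -0.0]
contact_force: [1.9, -0.4, -0.8]
finger_gap: -0.0003
gripper_force: 0.0
```

>>> servo_tool(moves="0 0 0 0 0 0;0 0 0 0 0 0;0 0 0 0 0 0;0 0 0 0 0 0;0 0 0 0 0 0;0 0 -0.03 0 0 0;0 0 -0.06 0 0 0;0 0 -0.085 0 0 0;0 0 -0.0955 0 0 0;0 0 -0.0955 0 0 0", grip=0.06)

```text
time_s: 8.98
tool_pos: [0.5083, -0.1429, 0.0242]
tool_rot: [0.997, 0.077, -0.002, -0.001]
contact_force: [-0.9, 0.0, 0.5]
finger_gap: 0.0598
gripper_force: 0.0
```

```bash
python3 - <<'E'
from h import *
st();im,d,P=snap('scene');cv2.imwrite('pics/s4.png',cv2.resize(im[160:240,330:450],(798,532),interpolation=cv2.INTER_CUBIC))
E
```

```text
8.9833 [ 0.5083 -0.1429  0.0242] yaw 0.15466205393447996 F [-0.9  0.   0.5] gap 0.05980303138009413 0.0 dock [-23.1   0.3]
```

View pics/s4.png

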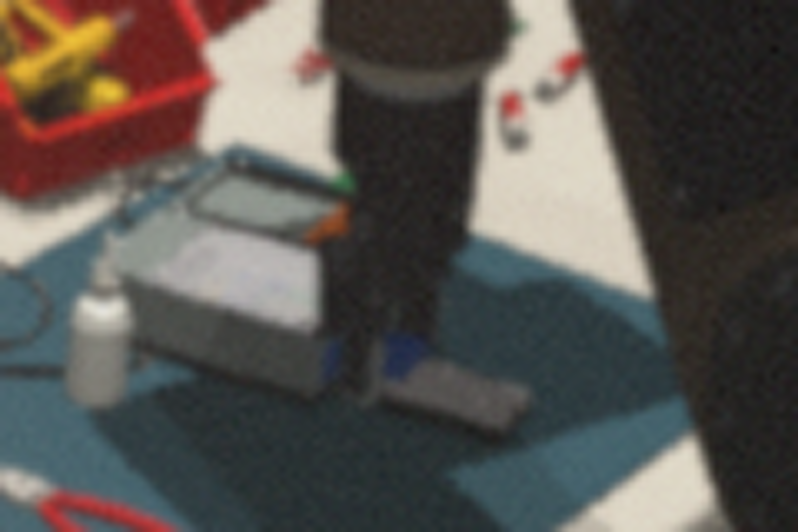

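The near finger stands beside the tongue at crop (370,350), straddling it, and the cover is shut. Closing now.

>>> servo_tool(moves="0 0 0 0 0 0;0 0 0 0 0 0;0 0 0 0 0 0;0 0 0 0 0 0;0 0 0 0 0 0;0 0 0 0 0 0", grip=0.025, squeeze=30)

```text
time_s: 9.53
tool_pos: [0.5106, -0.1436, 0.0276]
tool_rot: [0.997, 0.077, 0.001, 0.0]
contact_force: [-0.5, -0.2, 7.8]
finger_gap: 0.0331
gripper_force: 32.8
```

>>> servo_tool(moves="-0.004 -0.0006 0.0015 0 0 0;-0.010 -0.0016 0.0015 0 0 0;-0.016 -0.0025 0.0015 0 0 0;-0.022 -0.0034 0.0015 0 0 0;-0.028 -0.0044 0.0015 0 0 0;-0.034 -0.0053 0.0015 0 0 0;-0.040 -0.0062 0.0015 0 0 0;-0.046 -0.0072 0.0015 0 0 0;-0.052 -0.0081 0.0015 0 0 0;-0.058 -0.009 0.0015 0 0 0;-0.064 -0.010 0.0015 0 0 0;-0.070 -0.0109 0.0015 0 0 0;-0.076 -0.0118 0.0015 0 0 0;-0.082 -0.0128 0.0015 0 0 0;-0.088 -0.0137 0.0015 0 0 0;-0.0915 -0.0143 0.0015 0 0 0;-0.0915 -0.0143 0.0015 0 0 0;-0.0915 -0.0143 0.0015 0 0 0")

```text
time_s: 11.03
tool_pos: [0.4169, -0.1572, 0.0277]
tool_rot: [0.997, 0.077, -0.001, -0.001]
contact_force: [-4.1, -1.4, 6.1]
finger_gap: 0.0334
gripper_force: 32.7
```

```bash
python3 - <<'E'
from h import *
st();im,d,P=snap('top');im2,_,_=snap('scene');a=im[185:305,400:520];b=im2[170:250,340:460]
cv2.imwrite('pics/s5.png',np.hstack([cv2.resize(a,(400,400)),cv2.resize(b,(400,400))]))
E
```

```text
11.0333 [ 0.4169 -0.1572  0.0277] yaw 0.15452344016354272 F [-4.1 -1.4  6.1] gap 0.03335067205384306 32.700841426849365 dock [-115.6    0.3]
```

View pics/s5.png

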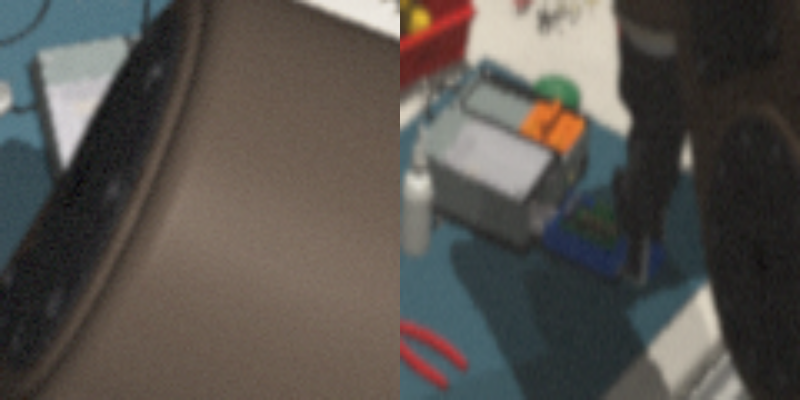

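The right half shows the blue carrier out in front of the hood at (600,235), with the cover shut at (555,125). I'll let go and rise.

>>> servo_tool(moves="0 0 0 0 0 0;0 0 0 0 0 0;0 0 0 0 0 0;0 0 0 0 0 0;0 0 0.02 0 0 0;0 0 0.05 0 0 0;0 0 0.08 0 0 0;0 0 0.1 0 0 0;0 0 0.1 0 0 0;0 0 0.1 0 0 0", grip=0.06)

```text
time_s: 11.97
tool_pos: [0.4189, -0.1578, 0.1287]
tool_rot: [0.997, 0.077, 0.001, 0.001]
contact_force: [-0.5, -0.1, -0.1]
finger_gap: 0.06
gripper_force: 0.0
```

```bash
python3 - <<'E'
from h import *
st();im,d,P=snap('scene')
b,g,r=[im[...,i].astype(int) for i in range(3)]
m=((b-r)>40)&((b-g)>28);m[:190]=0;m[250:]=0;m[:,:360]=0;m[:,445:]=0
v,u=np.nonzero(m);q=np.array([inv(DO,DY,ray(a,c,.030,P)) for a,c in zip(u,v)]);print(len(u),np.percentile(q,[2,50,98],axis=0))
D=pts(d,P)[m];D=np.array([list(inv(DO,DY,x))+[x[2]*1000] for x in D]);print(np.percentile(D,[2,50,98],axis=0))
cv2.imwrite('pics/s6.png',cv2.resize(im[180:250,360:465],(780,520),interpolation=cv2.INTER_CUBIC))
E
```

```text
11.9667 [ 0.4189 -0.1578  0.1287] yaw 0.15488455831462775 F [-0.5 -0.1 -0.1] gap 0.05997891394096153 0.0 dock [-113.8   -0.6]
57 [[-70.776  12.516]
 [-42.8    35.2  ]
 [-19.236  48.652]]
[[-66.184       -1.484       16.68897866]
 [-37.5         26.9         25.01564342]
 [-13.4         36.084       33.48487753]]
```

View pics/s6.png

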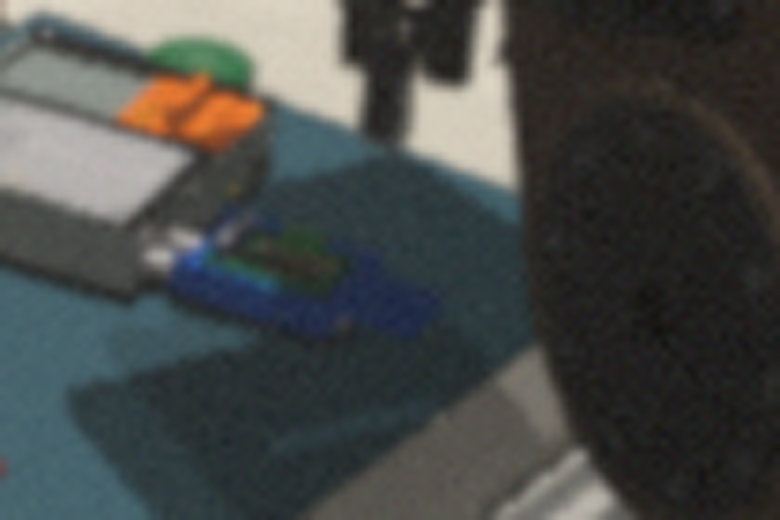

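The crop shows the carrier free on the rails at (300,270), with its rear edge at dock x ≈ -13 (origin ≈ -53) and the cover shut. Next is the body grasp.

>>> servo_tool(moves="0.03 0.005 0 0 0 0;0.0608 0.0095 0 0 0 0;0.0608 0.0095 0 0 0 0;0.0608 0.0095 0 0 0 0;0.0608 0.0095 -0.03 0 0 0;0.0608 0.0095 -0.06 0 0 0;0.0608 0.0095 -0.085 0 0 0;0.0608 0.0095 -0.0985 0 0 0;0.0608 0.0095 -0.1003 0 0 0;0.0608 0.0095 -0.1003 0 0 0;0.0608 0.0095 -0.1003 0 0 0", grip=0.082)

```text
time_s: 12.93
tool_pos: [0.4785, -0.1481, 0.0277]
tool_rot: [0.997, 0.077, -0.0, -0.0]
contact_force: [-0.7, -0.0, 0.9]
finger_gap: 0.0818
gripper_force: 0.0
```

>>> servo_tool(moves="0 0 0 0 0 0;0 0 0 0 0 0;0 0 0 0 0 0;0 0 0 0 0 0;0 0 0 0 0 0;0 0 0 0 0 0;0 0 0 0 0 0", grip=0.045, squeeze=50)

```text
time_s: 13.52
tool_pos: [0.4795, -0.1483, 0.0286]
tool_rot: [0.997, 0.077, 0.001, 0.0]
contact_force: [-2.1, 0.8, 11.4]
finger_gap: 0.0546
gripper_force: 50.8
```

>>> servo_tool(moves="0 0 0.008 0 0 0;0 0 0.02 0 0 0;0 0 0.04 0 0 0;0 0 0.06 0 0 0;0 0.01 0.07 0 0 0;0 0.03 0.075 0 0 0;0 0.055 0.075 0 0 0;-0.002 0.08 0.075 0 0 0;-0.004 0.105 0.075 0 0 -0.05;-0.004 0.13 0.075 0 0 -0.1;-0.004 0.155 0.075 0 0 -0.15;-0.004 0.18 0.075 0 0 -0.2;0 0.205 0.075 0 0 -0.25;0.015 0.225 0.075 0 0 -0.3;0.035 0.245 0.075 0 0 -0.35;0.055 0.265 0.075 0 0 -0.374;0.075 0.285 0.075 0 0 -0.374;0.095 0.302 0.075 0 0 -0.374;0.106 0.31 0.075 0 0 -0.374;0.106 0.31 0.075 0 0 -0.374")

```text
time_s: 15.18
tool_pos: [0.5871, 0.1645, 0.103]
tool_rot: [0.994, -0.109, 0.001, -0.001]
contact_force: [-1.2, -0.6, -1.5]
finger_gap: 0.0544
gripper_force: 54.6
```

```bash
cat > m.py <<'E'
from h import *
st()
s=monitor.observe()
for n in('top','scene'):
    im,d,P=snap(n);b,g,r=[im[...,i].astype(int) for i in range(3)]
    p=pts(d,P);zt=s['tool_pos'][2]
    m=((b-r)>40)&((b-g)>28)&(np.hypot(p[...,0]-s['tool_pos'][0],p[...,1]-s['tool_pos'][1])<.12)&(d>0)&(p[...,2]>-.01)
    q=p[m];print(n,m.sum())
    if m.sum()<5: continue
    c=np.array([list(inv(CO,CY,x))+[x[2]*1000] for x in q]);print(np.round(np.percentile(c,[2,50,98],axis=0),1))
print('tcp cradle',inv(CO,CY,s['tool_pos']))
E
python3 m.py
```

```text
15.1833 [0.5871 0.1645 0.103 ] yaw -0.21769691659105986 F [-1.2 -0.6 -1.5] gap 0.054425266663727274 54.64687618485186 dock [102.2 291.9]
top 0
scene 133
[[-32.7 -20.1  93.6]
 [ -5.7   8.5 100.4]
 [ 32.4  31.9 106.3]]
tcp cradle [48.9  2.8]
```

```bash
python3 - <<'E'
from h import *
st();s=monitor.observe();im,d,P=snap('scene');b,g,r=[im[...,i].astype(int) for i in range(3)]
p=pts(d,P);m=((b-r)>30)&((b-g)>20)&(np.hypot(p[...,0]-s['tool_pos'][0],p[...,1]-s['tool_pos'][1])<.13)
zt=s['tool_pos'][2]-.0286+.012+.015
m=cv2.morphologyEx(m.astype(np.uint8),cv2.MORPH_CLOSE,np.ones((3,3)))
v,u=np.nonzero(m);q=np.array([inv(CO,CY,ray(a,c,zt,P)) for a,c in zip(u,v)])
print('tcp',inv(CO,CY,s['tool_pos']),len(u))
for x0 in range(-45,50,5):
    k=q[(q[:,0]>=x0)&(q[:,0]<x0+5)]
    if len(k): print(x0,len(k),k[:,1].min(),k[:,1].max())
im,d,P=snap('top');tp=np.array(P['R'])@np.append(s['tool_pos'][:2],zt)+P['t'];print('top px',tp[0]/tp[2]*P['fx']+P['cx'],tp[1]/tp[2]*P['fy']+P['cy'])
E
```

```text
15.2833 [0.5843 0.1625 0.1025] yaw -0.21836766818930758 F [-1.2 -0.  -1.8] gap 0.0549456762609059 54.64088361390168 dock [ 99.1 290.4]
tcp [46.6  0.2] 182
-40 8 -2.9 23.7
-35 11 -8.6 22.8
-30 13 -15.4 21.9
-25 12 -13.0 24.3
-20 12 -11.5 23.5
-15 14 -14.9 41.0
-10 18 -12.5 40.2
-5 18 -19.3 37.0
0 18 -22.8 39.4
5 20 -26.3 38.6
10 12 -23.8 37.8
15 7 -27.3 34.5
20 6 -28.3 33.7
25 3 25.5 30.4
30 3 -26.9 27.1
35 1 26.2 26.2
top px 324.3192854079665 222.4716143500238
```

>>> servo_tool(moves="0 0 -0.02 0 0 0;0 0 -0.04 0 0 0;0 0 -0.058 0 0 0;0 0 -0.068 0 0 0;0 0 -0.0735 0 0 0;0 0 -0.0735 0 0 0;0 0 -0.0735 0 0 0")

```text
time_s: 15.97
tool_pos: [0.585, 0.1618, 0.0295]
tool_rot: [0.994, -0.11, 0.0, -0.0]
contact_force: [0.3, -0.1, -2.2]
finger_gap: 0.0544
gripper_force: 54.6
```

```bash
python3 m.py
```

```text
15.9667 [0.585  0.1618 0.0295] yaw -0.2194555293172051 F [ 0.3 -0.1 -2.2] gap 0.05436150890856876 54.59245348989498 dock [ 99.7 289.6]
top 0
scene 94
[[-39.3 -21.   19.1]
 [  3.   11.   27.3]
 [ 28.7  30.6 604.8]]
tcp cradle [47.5 -0.3]
```

>>> servo_tool(moves="-0.003 0.0007 -0.0007 0 0 0;-0.006 0.0013 -0.0007 0 0 0;-0.010 0.0022 -0.0007 0 0 0;-0.014 0.0031 -0.0007 0 0 0;-0.018 0.004 -0.0007 0 0 0;-0.022 0.0049 -0.0007 0 0 0;-0.025 0.0056 -0.0007 0 0 0")

```text
time_s: 16.65
tool_pos: [0.5593, 0.1677, 0.0283]
tool_rot: [0.994, -0.109, -0.0, 0.0]
contact_force: [-0.9, 0.3, -2.5]
finger_gap: 0.0546
gripper_force: 54.6
```

>>> servo_tool(moves="-0.003 0.0007 0 0 0 0;-0.006 0.0013 0 0 0 0;-0.009 0.002 0 0 0 0;-0.012 0.0027 0 0 0 0;-0.015 0.0033 0 0 0 0;-0.0175 0.0039 0 0 0 0;-0.0175 0.0039 0 0 0 0")

```text
time_s: 17.23
tool_pos: [0.5418, 0.1715, 0.0282]
tool_rot: [0.994, -0.109, -0.0, 0.0]
contact_force: [0.3, 0.5, -2.0]
finger_gap: 0.0546
gripper_force: 54.6
```

```bash
python3 m.py
```

```text
17.2333 [0.5418 0.1715 0.0282] yaw -0.21908839686042533 F [ 0.3  0.5 -2. ] gap 0.05461783131618924 54.592808897432406 dock [ 58.5 305.8]
top 0
scene 14
[[-37.1  24.4  24. ]
 [-24.3  28.6  28.7]
 [ -8.7  32.4  31.4]]
tcp cradle [ 3.1 -0.3]
```

Free so far. I'll creep in to feel the end wall.

>>> servo_tool(moves="-0.001 0.0002 0 0 0 0;-0.002 0.0004 0 0 0 0;-0.003 0.0007 0 0 0 0;-0.004 0.0009 0 0 0 0;-0.004 0.0009 0 0 0 0")

```text
time_s: 17.75
tool_pos: [0.5386, 0.1724, 0.0284]
tool_rot: [0.994, -0.109, 0.0, -0.0]
contact_force: [0.8, -0.8, -1.4]
finger_gap: 0.0548
gripper_force: 54.6
```

>>> servo_tool(moves="-0.001 0.0002 0 0 0 0;-0.002 0.0004 0 0 0 0;-0.002 0.0004 0 0 0 0")

```text
time_s: 18.0
tool_pos: [0.5386, 0.1726, 0.0288]
tool_rot: [0.994, -0.109, 0.002, -0.0]
contact_force: [10.1, -6.6, -2.3]
finger_gap: 0.0543
gripper_force: 54.5
```

>>> servo_tool(moves="-0.001 0.0002 0 0 0 0;-0.0015 0.0003 0 0 0 0;-0.0015 0.0003 0 0 0 0")

```text
time_s: 18.25
tool_pos: [0.5386, 0.1728, 0.0292]
tool_rot: [0.994, -0.109, 0.003, -0.001]
contact_force: [16.3, -12.4, -3.5]
finger_gap: 0.0544
gripper_force: 54.5
```

The wall is reached at TCP x ≈ 0.5385. Backing off about 3.7 mm from contact should put the carrier mid-play. Then I'll lower it.

>>> servo_tool(moves="0.003 -0.0006 0 0 0 0;0.006 -0.0013 0 0 0 0;0.0071 -0.0015 0 0 0 0;0.0071 -0.0015 0 0 0 0;0.0071 -0.0015 0 0 0 0")

```text
time_s: 18.67
tool_pos: [0.5417, 0.1715, 0.0281]
tool_rot: [0.994, -0.109, -0.0, 0.0]
contact_force: [0.2, 0.0, -1.8]
finger_gap: 0.0549
gripper_force: 54.6
```

>>> servo_tool(moves="0 0 -0.0015 0 0 0;0 0 -0.003 0 0 0;0 0 -0.0045 0 0 0;0 0 -0.006 0 0 0;0 0 -0.006 0 0 0")

```text
time_s: 19.08
tool_pos: [0.5418, 0.1715, 0.0219]
tool_rot: [0.994, -0.109, -0.0, 0.0]
contact_force: [-0.6, 0.4, -1.3]
finger_gap: 0.0548
gripper_force: 54.6
```

>>> servo_tool(moves="0 0 -0.0007 0 0 0;0 0 -0.0014 0 0 0;0 0 -0.0014 0 0 0")

```text
time_s: 19.33
tool_pos: [0.5421, 0.1715, 0.0208]
tool_rot: [0.994, -0.109, -0.0, -0.0]
contact_force: [0.4, -0.7, -1.8]
finger_gap: 0.0546
gripper_force: 54.7
```

>>> servo_tool(moves="0 0 -0.0006 0 0 0;0 0 -0.001 0 0 0;0 0 -0.001 0 0 0")

```text
time_s: 19.58
tool_pos: [0.5421, 0.1715, 0.0207]
tool_rot: [0.994, -0.109, 0.0, -0.0]
contact_force: [-3.2, -1.5, 14.2]
finger_gap: 0.0547
gripper_force: 56.5
```

Floor contact is at the expected height. I'll release and rise.

>>> servo_tool(moves="0 0 0.001 0 0 0;0 0 0.001 0 0 0;0 0 0.001 0 0 0;0 0 0.001 0 0 0;0 0 0.001 0 0 0;0 0 0.001 0 0 0;0 0 0.02 0 0 0;0 0 0.05 0 0 0;0 0 0.09 0 0 0;0 0 0.13 0 0 0;0 0 0.15 0 0 0;-0.03 -0.02 0.15 0 0 0;-0.05 -0.08 0.15 0 0 0;-0.05 -0.12 0.15 0 0 0;-0.05 -0.16 0.15 0 0 0;-0.05 -0.2 0.15 0 0 0;-0.05 -0.24 0.15 0 0 0;-0.05 -0.28 0.15 0 0 0;-0.05 -0.3 0.2 0 0 0;-0.05 -0.3 0.2 0 0 0", grip=0.078)

```text
time_s: 21.25
tool_pos: [0.4923, -0.132, 0.2218]
tool_rot: [0.994, -0.111, 0.0, 0.0]
contact_force: [1.5, 0.0, 1.9]
finger_gap: 0.0779
gripper_force: 0.0
```

```bash
python3 - <<'E'
from h import *
st()
z=np.load('top0.npz')
for n in('top','scene'):
    im,d,P=snap(n);p=pts(d,P);b,g,r=[im[...,i].astype(int) for i in range(3)]
    c=np.array(CO);D=np.hypot(p[...,0]-c[0],p[...,1]-c[1])
    m=((b-r)>40)&((b-g)>28)&(D<.08)&(p[...,2]>.008)
    if m.sum():
        q=np.array([list(inv(CO,CY,x))+[x[2]*1000] for x in p[m]]);print(n,'carrier',m.sum(),np.round(np.percentile(q,[3,50,97],axis=0),1).tolist())
        A=np.c_[p[m][:,:2]-c,np.ones(m.sum())];print(' plane',np.linalg.lstsq(A,p[m][:,2],rcond=None)[0])
    o=np.load(n+'0.npz')['im'].astype(int);
    h=cv2.cvtColor(im,cv2.COLOR_BGR2HSV);H,S=h[...,0],h[...,1]
    for nm,mm in(('tin',(H>40)&(H<85)&(S>90)&(np.hypot(p[...,0]-.62,p[...,1]+.287)<.06)),('cover',(H>5)&(H<22)&(S>120)&(np.hypot(p[...,0]-.579,p[...,1]+.208)<.07)),('pliers',((H<8)|(H>172))&(S>120)&(np.hypot(p[...,0]-.53,p[...,1]-.07)<.07)),('bottle',(S<60)&(p[...,2]>.02)&(np.hypot(p[...,0]-.6146,p[...,1]+.0414)<.03))):
        print(n,nm,mm.sum(),np.round(np.median(p[mm],0),3) if mm.any() else '')
E
```

```text
21.25 [ 0.4923 -0.132   0.2218] yaw -0.22196955967915674 F [1.5 0.  1.9] gap 0.07785762671668511 0.0 dock [-37.3  13.6]
top carrier 244 [[-46.6, -26.6, 11.2], [-9.2, 0.6, 17.6], [38.7, 27.3, 35.2]]
 plane [-0.06417887  0.0152457   0.01829674]
top tin 0 
top cover 100 [ 0.585 -0.191  0.043]
top pliers 144 [0.526 0.053 0.007]
top bottle 118 [ 0.615 -0.04   0.052]
scene carrier 48 [[-31.1, -25.7, 15.2], [1.2, 27.3, 20.8], [38.3, 32.3, 25.4]]
 plane [-0.01647143 -0.01837691  0.02088006]
scene tin 13 [ 0.619 -0.297  0.023]
scene cover 125 [ 0.57  -0.21   0.044]
scene pliers 96 [0.529 0.056 0.006]
scene bottle 131 [ 0.616 -0.036  0.047]
```

```bash
python3 - <<'E'
from h import *
im,d,P=snap('top');p=pts(d,P);b,g,r=[im[...,i].astype(int) for i in range(3)]
m=((b-r)>40)&((b-g)>28)&(np.hypot(p[...,0]-CO[0],p[...,1]-CO[1])<.08)&(p[...,2]>.005)
q=np.array([list(inv(CO,CY,x))+[x[2]*1000] for x in p[m]])
for x0 in range(-60,50,12):
    k=q[(q[:,0]>=x0)&(q[:,0]<x0+12)]
    if len(k):print(x0,len(k),'z',np.median(k[:,2]).round(1),'y',k[:,1].min(),k[:,1].max())
k=q[np.abs(q[:,1])<50];
n,l,s,ce=cv2.connectedComponentsWithStats(m.astype(np.uint8));i=1+np.argmax(s[1:,4])
bx=cv2.boxPoints(cv2.minAreaRect(cv2.findContours((l==i).astype(np.uint8),0,1)[0][0]));print([inv(CO,CY,ray(u,v,.022,P)).tolist() for u,v in bx])
st()
E
```

```text
-60 2 z 37.5 y -2.5 8.9
-48 55 z 19.3 y -26.2 28.0
-36 47 z 15.4 y -26.8 27.4
-24 18 z 19.6 y -26.8 28.2
-12 16 z 20.6 y -27.3 28.2
0 17 z 20.2 y -26.8 27.6
12 17 z 19.4 y -27.3 27.8
24 49 z 16.5 y -27.3 27.2
36 26 z 14.4 y -25.7 23.2
[[-46.0, 28.7], [40.0, 27.4], [38.8, -28.2], [-47.1, -26.3]]
21.4 [ 0.4926 -0.1296  0.2209] yaw -0.22111290241186887 F [-0.2 -0.3 -0.1] gap 0.07835645059313723 0.0 dock [-36.5  16. ]
```

The carrier lies level, its y edges at ±27 and symmetric side heights, with the body from about -43 to +39. The bystanders haven't moved and the cover is shut, so I'm handing in.

```bash
python3 -c "
from bench import ticket
print(ticket.finish_job())"
```

```text
the job is handed in; nothing more can be done
None
```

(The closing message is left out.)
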